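# Stretch and lock the classroom tape on the measuring plank

### The arm

A 6-joint arm with a two-finger parallel gripper is mounted at the origin on the work surface. World frame = base frame: x ahead of the robot, y to its left, z up, the work surface at z = 0. Lengths are in mm, angles in rad, forces in N, time in s.
With the tool pointing down it reaches from about 325 to 900 mm from the base axis. Payload 6.1 kg.
Tool frame: the origin (TCP) lies between the finger pads; the fingertips stand 17 mm ahead of it and the grasp point (between the pads) lies 2 mm behind it; z points along the fingers, y is the line along which they close (so a half turn about z gives the same grasp; the last joint's range is limited). The gripper opens to 87 mm and grips with 3 to 60 N. Pads are 19 mm wide; open, the fingers measure 117 mm over their backs; the gripper's body (75 mm by 190 mm) begins 51 mm behind the grasp point.
Start: joints at [-1.34, 0.22, 1.526, -0, 1.395, -0.126], TCP at [218.291, -585.632, 215.138] pointing down, gripper open.
Joint ranges: [-2.98, 2.98], [-0.91, 2.08], [0.09, 2.57], [-1.24, 4.39], [0.2, 2.65], [-2.68, 2.68]. Speed limits (rad/s): [2.57, 2.57, 3.01, 3.14, 3.14, 3.14].

### API

Orientations are given as a unit quaternion [x, y, z, w].
In Python, from rig import r gives the robot as it stands.
- The arm moves only by the tool send_rows, never from a script. Its arguments are lists of equal length, an entry for each row: "offset": the shift along the tool's x, y, z in mm, a list of three; "rot": the turn, a rotation vector about the tool's x, y, z in rad, a list of three; "hand": the closure, from 0 (fully open) to 1 (shut). In form: {"offset": [[dx, dy, dz], ...], "rot": [[rx, ry, rz], ...], "hand": [hand, ...]}. A call has 1 to 8 rows; each row shifts and turns the commanded pose from where the row before left it, along the tool's axes as they then stand; what a row does not reach is not made up. A row lasts 1/8 s, in which the tool goes at most 62.5 mm and 10.7 degrees, less where a joint would pass 70% of its speed; a pose out of reach is approached as far as the arm can. A call is refused whole if a number of a shift passes 62.5 or a number of a turn 0.188, either way. A call with a gripper value outside its range is refused whole. The fingers move at their own pace and stop on an object; "newtons" is the grip in N (left out, the last holds). Time passes only in rows, so rows that do not move let the fingers close. It gives the time, the measured TCP pose, the force, the opening and the grip force at its end, in the units of the state.
- r.read_state(): the state, without advancing time (a new reading comes with each control period).
- r.read_camera(name): name is "scene" or "top" or "wrist"; returns (picture, depth): 400x640x3 uint8, red, green, blue; 400x640 float32, mm along the optical axis (not along the pixel's ray), 0 where there is no reading.
- r.camera_params(name): a dict with "K" (3x3 intrinsics, pixels), "T" (4x4, takes a point from camera to world coordinates). Camera axes: x right, y down, z forward; pixel columns grow to the right and rows downward; lengths in mm; the calibration is good to about 2 mm. The wrist camera is an equidistant fisheye: a pixel r from the principal point sees the ray r / f radians off the axis. A picture is of the moment at which its call begins: read the wrist's pose just before it. camera_params takes no time and is no camera call; for the wrist camera it gives the pose at the moment of the call.
- r.finish_job(): hands the job in; it is judged then, once.
The state is a dict: "time": time; "joint_positions": joint angles; "joint_velocities": joint speeds; "joint_efforts": joint torques, N m; "eef_pos": TCP position; "orientation": TCP orientation; "ft_force": force on the tool from outside, world axes, zero at the start; "wrist_torque": the same for the moment, N m; "gripper_width": opening from 0.0 (shut) to 1.0 (fully open); "grip_force": force on a finger pad.
Only numpy, scipy, OpenCV 4.12 (cv2) and the standard library are available. Lean on these libraries where they do the work, as an engineer would, in place of code of your own. Each camera call takes 0.05 s, during which the arm holds its last target. There are 200 camera calls.

### The job

Get the measuring plank ready for the vegetable lesson: take the blue tape measure from its sloping stand, hook its metal end over the plank's far edge, and back away against its spring until the case stands flat on the plank behind the two yellow stops. Let go so that the spring holds the case against the stops, and only then press the red lock button until it clicks down and stays. Leave the other things on the desk where they are.

Things in the scene. Friction and masses are not known exactly. Their poses are not given: they have to be found in the camera images.
- case: Blue tape-measure case, loose, about 0.3 kg: 88 mm long (its x), 38 mm wide with flat sides to grip (its y), 58 mm high. Origin: centre of its flat underside; +x to the nose (face at x = +44 mm), z up. Grip it firmly at z about 25 to 30 mm: the spring pulls low and tends to lift the nose. It starts in the stand, tipped 30 degrees nose down, nose away from the robot, and must end level.
- hook (a point): Inner corner of the steel hook at the tape's end, where the blade's underside meets the hook's face that looks back to the case; axes as the case. At rest it is 22 mm ahead of the nose and 5 mm above the case's underside (case x = +66, z = +5 mm). The hook is 18 mm wide, 3 mm thick (ahead of this point) and reaches 18 mm below it, 13 mm below the case's underside.
- tape: The yellow blade with its hook, 14 mm wide, 1.5 mm thick, stiff; same origin as point hook. It slides straight out of the nose along the case's x by up to 85 mm from rest, against a spring of 4 N at rest, 5.3 N fully out, that draws it back. It does not turn against the case.
- plank: Fixed wooden measuring plank lying flat on the desk, 260 mm long (its x), 90 mm wide, 30 mm thick. Origin: centre of its underside; +x points along it away from the robot. The far edge, to be hooked, is the square end at x = +130 mm; beyond it is nothing but the desk 30 mm lower.
- edge (a point): Middle of the top of the plank's far edge, 30 mm above the desk; axes as the plank.
- stops: Two yellow posts fixed across the plank, 14 mm high, 12 mm thick, each 12 to 45 mm off its middle line: the tape passes through the 24 mm gap, the case does not. Origin: on the plank's top, mid-gap, at the rear faces (robot side); x as the plank's. Parked, the case's nose is against the rear faces, its origin at x = -44 mm here. They stand 70 to 92 mm from the far edge.
- gap (a point): Mid-gap between the stops, at the height of their tops (14 mm above the plank). The case comes from the far side and must pass over the stops with the hook still caught: tip it 20 to 30 degrees nose down about the hooked edge so that its nose rides high, then level it behind them.
- stand: Fixed plywood stand with a 30 degree slope falling towards its +x, 60 mm wide. Origin: centre of its foot. The case's origin lies 60 mm above it at the start. At the slope's low end two nubs, 10 mm high, hold the nose, the tape passing between them. Stands left or right of the plank.
- lock_top (a point): Centre of the top of the red lock button, 22 x 24 mm, at case x = +28 mm, 67.5 mm above the case's underside when off (button 10 mm proud). Pressed straight into the case.
- lock (a joint): Travel of the lock button into the case, m: 0 off, about 0.007 locked. About 4 N pushes it over; past half-way it snaps down by itself and stays, and brakes the tape.
- pencil_pot: Bystander: green pencil pot, 76 mm wide, 146 mm high with its pencils; on the other side of the plank from the stand. Origin: centre of its foot.
- apple: Bystander: red apple, 74 mm wide, 64 mm high. Origin at its foot.
- courgette: Bystander: green courgette, 150 mm long, 40 mm thick, lying along its x. Origin at its underside.
- block_blue: Bystander: blue wooden cube, 40 mm. Origin at its underside.
- block_yellow: Bystander: yellow wooden block, 60 x 30 x 30 mm. Origin at its underside.
- sharpener: Bystander: orange pencil sharpener, 32 x 22 x 20 mm. Origin at its underside.
- mug: Bystander: blue mug, 76 mm wide, 85 mm high. Origin at its foot.
There are look-alikes about, which are no part of the job. Several things have the shape of the case; the one meant has the colours described above.

How it is judged (in metres and radians):
On the way, in this order (a step that is already met when the one before it is completed fails the run):
1. the hook has caught the plank's far edge and the tape is drawn out at least 20 mm against its spring (x of hook in the frame of plank between 0.123 and 0.138 m and z of hook in the frame of plank between 0.022 and 0.04 m and y of hook in the frame of plank between -0.04 and 0.04 m and distance between hook and case above 0.086 m), for 0.1 s.
2. the case stands level behind the stops, let go, held against them by the spring, hook still on the edge, lock not yet pressed (x of hook in the frame of plank between 0.123 and 0.138 m and z of hook in the frame of plank between 0.022 and 0.04 m and y of hook in the frame of plank between -0.04 and 0.04 m and x of case in the frame of stops between -0.05 and -0.041 m and y of case in the frame of stops between -0.01 and 0.01 m and z of case in the frame of stops between -0.003 and 0.004 m and angle between case's own z axis and vertical below 0.08 rad and linear speed of case below 0.02 m/s and contact force between the fingers and case below 0.3 N and value of joint lock below 0.003 m), for 0.2 s.
At the end, for the whole second after the job is handed in: Hook corner at the far edge (-7 to +8 mm along, -8 to +10 mm high, 40 mm sideways); case released, at rest, level within 4.6 deg on the plank (-3 to +4 mm), nose within 6 mm of the stops' rear faces and 10 mm of the gap's middle; lock down over 5.5 mm (x of hook in the frame of plank between 0.123 and 0.138 m and z of hook in the frame of plank between 0.022 and 0.04 m and y of hook in the frame of plank between -0.04 and 0.04 m and x of case in the frame of stops between -0.05 and -0.041 m and y of case in the frame of stops between -0.01 and 0.01 m and z of case in the frame of stops between -0.003 and 0.004 m and angle between case's own z axis and vertical below 0.08 rad and linear speed of case below 0.02 m/s and contact force between the fingers and case below 0.3 N and value of joint lock above 0.0055 m); the robot touches nothing.
It fails at once if a bystander is moved more than 30 mm (distance of any of pencil_pot, apple, courgette, block_blue, block_yellow, sharpener, mug from where it was at the start of the episode above 0.03 m).
It also fails if it takes over 61 s, if anything falls off the work surface, if the arm or the gripper's body presses on something with over 40 N, if the wrist force passes 120 N, or if a joint passes its speed limit or range.

## Working session

There is one attempt and no reset: what is moved stays moved. The work goes in short steps, Python scripts to look and compute and a tool call to move; the robot and the scene stay as the last step left them, time stands still between calls to the robot, and variables do not carry over. Pictures are saved under pics/ and viewed, at most 10 in all, crops included, and the job is handed in when it is done.

Besides the shell and the picture viewer there is one more tool, called after "Call:" by a JSON object that holds its "api" and its "payload". send_rows: Moves the arm, as the interface text tells. Its arguments: {"type":"object","properties":{"offset":{"type":"array"},"rot":{"type":"array"},"hand":{"type":"array"},"newtons":{"type":"number"}},"required":["offset","rot","hand"]}

```bash
ls && mkdir -p pics && python3 - <<'E'
from rig import r
import cv2,numpy as np
for n in("scene","top"):
    p,d=r.read_camera(n); c=r.camera_params(n)
    np.savez(f"pics/{n}0.npz",p=p,d=d,K=c["K"],T=c["T"])
    cv2.imwrite(f"pics/{n}0.png",p[:,:,::-1])
    print(n,np.round(c["K"],1).tolist(),np.round(c["T"],3).tolist())
print(r.read_state())
E
```

```text
pics
scene [[504.9, 0.0, 302.3], [0.0, 504.9, 195.7], [0.0, 0.0, 1.0]] [[0.18, 0.724, -0.666, 1345.961], [0.984, -0.125, 0.13, -165.736], [0.011, -0.678, -0.735, 986.421], [0.0, 0.0, 0.0, 1.0]]
top [[518.9, 0.0, 323.3], [0.0, 518.9, 191.5], [0.0, 0.0, 1.0]] [[-0.018, -0.995, 0.099, 431.43], [-1.0, 0.016, -0.02, -15.46], [0.019, -0.1, -0.995, 1524.638], [0.0, 0.0, 0.0, 1.0]]
{'time': 0.1, 'joint_positions': array([-1.34007930e+00,  2.21167805e-01,  1.52753652e+00, -2.51374492e-05,
        1.39471942e+00, -1.26130775e-01]), 'joint_velocities': array([-0.00056405, -0.0017419 , -0.00250299,  0.00101379,  0.00017719,
       -0.0010211 ]), 'joint_efforts': array([ 1.85415818e-03, -4.95940804e+01, -3.88516510e+01,  7.00874696e-02,
        5.14948892e-02, -5.68484097e-05]), 'eef_pos': array([ 218.15814393, -585.04795953,  214.1128813 ]), 'orientation': array([ 9.84123833e-01,  1.77480822e-01, -6.02103497e-05, -9.13646704e-04]), 'ft_force': array([ 0.07466039,  0.19674625, -0.96544191]), 'wrist_torque': array([ 0.07010832,  0.010749  , -0.01056492]), 'grip_force': 0.0, 'gripper_width': 0.9985578617794982}
```

View pics/top0.png

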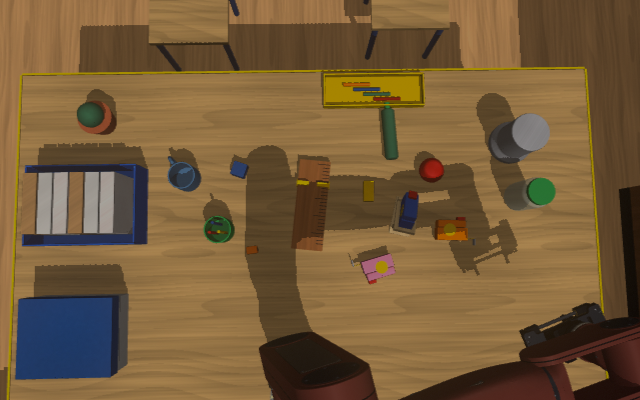

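View pics/scene0.png

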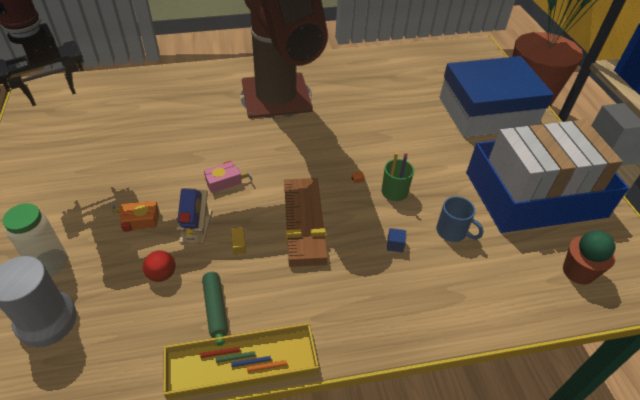

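The top view shows the plank at about (311,203) with yellow stops at row 183. The blue case is on its stand at (407,210), red button towards (411,195). The orange case (451,229) and pink case (378,267) are look-alikes, and the apple, yellow block and courgette are close by. Next I measure.

```bash
cat > h.py <<'E'
import numpy as np,cv2
def cloud(n,tag):
    f=np.load(f"pics/{n}{tag}.npz");p,d,K,T=[f[k] for k in("p","d","K","T")]
    v,u=np.mgrid[:400,:640]
    c=np.stack([(u-K[0,2])/K[0,0]*d,(v-K[1,2])/K[1,1]*d,d],-1)
    w=c@T[:3,:3].T+T[:3,3]; w[d==0]=np.nan
    return p,w,cv2.cvtColor(p,cv2.COLOR_RGB2HSV)
E
python3 - <<'E'
from h import *
for n in("top","scene"):
    p,w,hs=cloud(n,"0")
    x,y,z=w[...,0],w[...,1],w[...,2]
    print(n,"desk z",np.nanmedian(z[(x>350)&(x<650)&(y<-70)&(y>-90)]))
    m=(z>22)&(z<37)&(x>270)&(x<520)&(y>-60)&(y<90)
    k,l,s,_=cv2.connectedComponentsWithStats(m.astype(np.uint8))
    i=1+np.argmax(s[1:,4]);q=w[l==i][:,:2].astype(np.float32)
    print("plank",s[i],cv2.minAreaRect(q),"z",np.median(w[l==i][:,2]))
    box=(x>250)&(x<560)&(y>-60)&(y<90)
    ye=box&(hs[...,0]>20)&(hs[...,0]<35)&(hs[...,1]>180)&(hs[...,2]>100)&(z>33)
    print("stops",ye.sum(),cv2.minAreaRect(w[ye][:,:2].astype(np.float32)),w[ye].mean(0))
    reg=(x>250)&(x<560)&(y>-260)&(y<-120)&(z>15)
    bl=reg&(hs[...,0]>105)&(hs[...,0]<130)&(hs[...,1]>120)
    q=w[bl];print("blue",bl.sum(),q.min(0),q.max(0),q.mean(0),cv2.minAreaRect(q[:,:2].astype(np.float32)))
    # main plane: RANSAC
    rng=np.random.default_rng(0);Q=q.copy()
    for t in range(3):
        best=None
        for _ in range(300):
            a=Q[rng.choice(len(Q),3,False)];nn=np.cross(a[1]-a[0],a[2]-a[0]);L=np.linalg.norm(nn)
            if L<50: continue
            nn/=L;inl=abs((Q-a[0])@nn)<2
            if best is None or inl.sum()>best.sum():best=inl
        A=Q[best];c=A.mean(0);nn=np.linalg.svd(A-c)[2][2];nn*=np.sign(nn[2]) or 1
        print(" plane",len(A),c,nn,A.min(0),A.max(0));Q=Q[~best]
        if len(Q)<60:break
    rd=reg&((hs[...,0]<6)|(hs[...,0]>174))&(hs[...,1]>170)&(z>60)
    print("red",rd.sum(),w[rd].mean(0) if rd.sum() else"",w[rd].min(0),w[rd].max(0))
    im=p[150:270,270:480] if n=="top" else p[150:280,110:340]
    cv2.imwrite(f"pics/{n}c.png",cv2.resize(im[:,:,::-1],None,fx=3.4,fy=3.4,interpolation=cv2.INTER_CUBIC))
E
```

```text
top desk z 0.40535229575016274
plank [ 291  213   35   38 1130] ((469.4970703125, -0.7464408874511719), (90.15166473388672, 109.2271957397461), 83.73800659179688) z 30.32849297023563
stops 0 ((0.0, 0.0), (0.0, 0.0), 0.0) [nan nan nan]
blue 1 [ 494.09420025 -259.28094429  104.60772542] [ 494.09420025 -259.28094429  104.60772542] [ 494.09420025 -259.28094429  104.60772542] ((494.0942077636719, -259.28094482421875), (0.0, 0.0), 0.0)<stdin>:12: RuntimeWarning: Mean of empty slice.
  ret = um.true_divide(
Traceback (most recent call last):
  File "numpy/random/_generator.pyx", line 920, in numpy.random._generator.Generator.choice
ValueError: Cannot take a larger sample than population when replace is False
```

```bash
cat > m.py <<'E'
from h import *
for n in("top","scene"):
    p,w,hs=cloud(n,"0")
    x,y,z=w[...,0],w[...,1],w[...,2]
    m=(z>24)&(z<36)&(x>350)&(x<750)&(y>-70)&(y<110)
    k,l,s,_=cv2.connectedComponentsWithStats(m.astype(np.uint8))
    i=1+np.argmax(s[1:,4])
    m=(l==i)|((z>36)&(z<50)&(x>350)&(x<750)&(y>-70)&(y<110))
    q=w[m][:,:2].astype(np.float32)
    print(n,"plank",s[i],cv2.minAreaRect(q),"z",np.median(w[l==i][:,2]))
    st=(z>39)&(z<50)&(x>500)&(x<750)&(y>-70)&(y<110)
    print("stops",st.sum(),cv2.minAreaRect(w[st][:,:2].astype(np.float32)),w[st].mean(0))
    reg=(x>450)&(x<680)&(y>-320)&(y<-150)&(z>15)
    bl=reg&(hs[...,0]>105)&(hs[...,0]<130)&(hs[...,1]>120)
    q=w[bl];print("blue",bl.sum(),q.min(0),q.max(0),q.mean(0),cv2.minAreaRect(q[:,:2].astype(np.float32)))
    rng=np.random.default_rng(0);Q=q.copy()
    for t in range(3):
        best=None
        for _ in range(400):
            a=Q[rng.choice(len(Q),3,False)];nn=np.cross(a[1]-a[0],a[2]-a[0]);L=np.linalg.norm(nn)
            if L<50: continue
            nn/=L;inl=abs((Q-a[0])@nn)<2
            if best is None or inl.sum()>best.sum():best=inl
        A=Q[best];c=A.mean(0);nn=np.linalg.svd(A-c)[2][2]
        print(" plane",len(A),c.round(1),nn.round(3),A.min(0).round(1),A.max(0).round(1));Q=Q[~best]
        if len(Q)<60:break
    rd=reg&((hs[...,0]<6)|(hs[...,0]>174))&(hs[...,1]>170)&(z>60)
    if rd.sum():print("red",rd.sum(),w[rd].mean(0),w[rd].min(0),w[rd].max(0))
    im=p[150:270,270:480] if n=="top" else p[150:280,110:340]
    cv2.imwrite(f"pics/{n}c.png",cv2.resize(im[:,:,::-1],None,fx=3.4,fy=3.4,interpolation=cv2.INTER_CUBIC))
E
python3 m.py
```

```text
top plank [ 291  159   40   92 2512] ((544.3792114257812, -8.536582946777344), (95.7369384765625, 260.3702697753906), 82.47956848144531) z 30.291491047176123
stops 102 ((606.484130859375, -14.9632568359375), (127.65286254882812, 89.10549926757812), 4.56912088394165) [603.02689726 -16.28225822  44.0213447 ]
blue 230 [ 485.01577335 -299.61696652   94.10502554] [ 565.95207554 -259.28094429  135.65284629] [ 523.31873771 -280.1632926   116.53817819] ((525.1503295898438, -281.45123291015625), (33.05316162109375, 76.59085083007812), 75.76654815673828)
 plane 131 [ 524.3 -280.9  116.9] [-0.46   0.045 -0.887] [ 497.8 -299.6   95.8] [ 563.6 -262.   131.4]
 plane 47 [ 522.5 -278.7  118.6] [-0.614  0.127 -0.779] [ 503.  -298.3   97.8] [ 546.2 -260.4  135.7]
red 44 [ 562.00697696 -290.10547961  107.32357321] [ 552.90935983 -300.75741369   98.52315016] [ 570.98441829 -279.40893626  118.16073324]
scene plank [ 284  178   44   84 2789] ((546.7457275390625, -5.857654571533203), (96.11734008789062, 264.6838684082031), 84.45448303222656) z 31.120778829092615
stops 153 ((606.1994018554688, -12.107063293457031), (89.23858642578125, 17.226451873779297), 82.40703582763672) [607.51825796 -11.85738287  44.4268412 ]
blue 126 [ 512.90414035 -300.00808522   67.69671844] [ 571.09613394 -264.44846599  124.81291088] [ 541.46738124 -280.76606583  105.38030685] ((539.8582763671875, -281.4278564453125), (30.319503784179688, 58.36890411376953), 78.87013244628906)
 plane 84 [ 539.2 -279.9  109.7] [-0.48   0.144 -0.865] [ 512.9 -295.3   93.3] [ 571.1 -264.4  124.8]
red 64 [ 566.10039177 -287.52210956  104.57304232] [ 553.19377832 -297.3973888    98.05177452] [ 576.48266599 -277.63742693  111.6762501 ]
```

View pics/scenec.png

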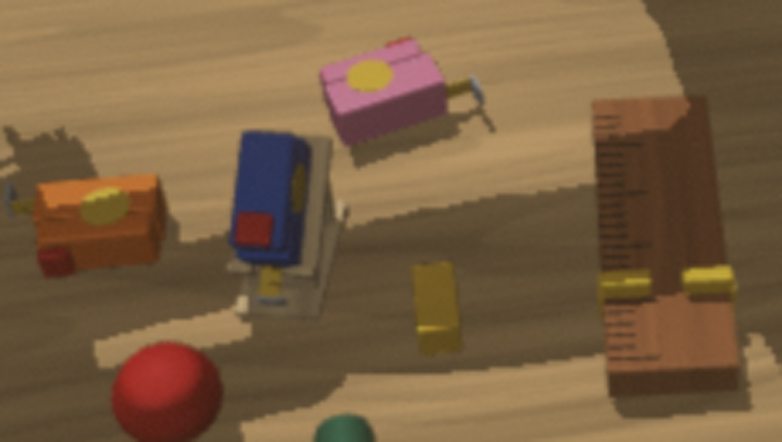

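View pics/topc.png

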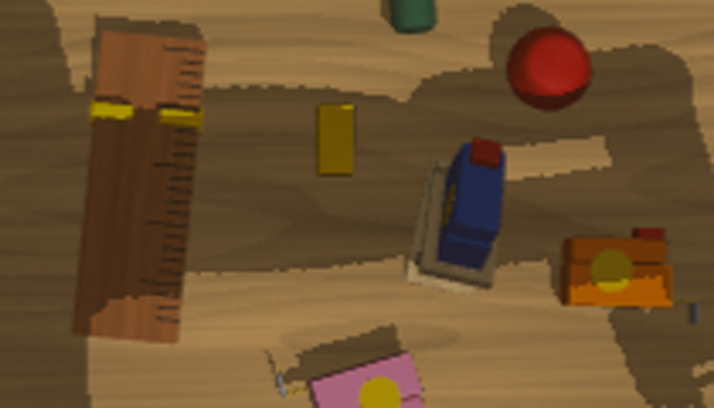

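The crops confirm it: the stand's hook end faces away from the robot, the plank's far edge is clear, and the yellow block sits between the stand and the plank. I move above the case to look from near.

Call:
{"api": "send_rows", "payload": {"offset": [[0,0,-20],[0,0,-20],[0,0,-20],[0,0,-20]], "rot": [[0,0,0.15],[0,0,0.15],[0,0,0.15],[0,0,0.15]], "hand": [0,0,0,0]}}

```text
time: 0.6
eef_pos: [218.2, -585.3, 295.1]
orientation: [0.992, -0.124, -0.0, -0.001]
ft_force: [0.1, 0.4, 0.1]
gripper_width: 0.998
grip_force: 0.0
```

Call:
{"api": "send_rows", "payload": {"offset": [[20,-42,-3],[20,-42,-3],[20,-42,-3],[20,-42,-3],[20,-42,-3],[20,-42,-3],[20,-42,-3],[20,-42,-3]], "rot": [[0,0,0],[0,0,0],[0,0,0],[0,0,0],[0,0,0],[0,0,0],[0,0,0],[0,0,0]], "hand": [0,0,0,0,0,0,0,0]}}

```text
time: 1.6
eef_pos: [455.1, -296.6, 318.8]
orientation: [0.993, -0.121, -0.0, -0.0]
ft_force: [1.0, -0.3, -0.3]
gripper_width: 0.996
grip_force: 0.0
```

```bash
cat >> h.py <<'E'
from scipy.spatial.transform import Rotation as R
def shot(r,n,tag):
    c=r.camera_params(n);p,d=r.read_camera(n)
    np.savez(f"pics/{n}{tag}.npz",p=p,d=d,K=c["K"],T=c["T"])
    cv2.imwrite(f"pics/{n}{tag}.png",p[:,:,::-1])
def wcloud(tag):
    f=np.load(f"pics/wrist{tag}.npz");p,d,K,T=[f[k] for k in("p","d","K","T")]
    v,u=np.mgrid[:400,:640];a=(u-K[0,2])/K[0,0];b=(v-K[1,2])/K[1,1];th=np.hypot(a,b)+1e-9
    t=np.tan(np.minimum(th,1.5))/th
    w=np.stack([a*t*d,b*t*d,d],-1)@T[:3,:3].T+T[:3,3];w[(d==0)|(th>1.4)]=np.nan
    return p,w,cv2.cvtColor(p,cv2.COLOR_RGB2HSV)
def tool(yaw,tilt):  # deg; tool x=case x, tool z=-case z, nose down tilt
    return R.from_euler('ZY',[yaw,tilt],degrees=True)*R.from_euler('x',180,degrees=True)
def casepos(o,yaw,tilt,a=0,h=27): # TCP for case origin o; grasp at case (a,0,h); TCP is 2 mm ahead of grasp pt
    return np.array(o)+R.from_euler('ZY',[yaw,tilt],degrees=True).apply([a,0,h-2])
def delta(r,pos,rot):
    s=r.read_state();q=R.from_quat(s["orientation"])
    rv=(q.inv()*rot).as_rotvec()
    print("t",round(s["time"],2),"pos",s["eef_pos"].round(1),"F",s["ft_force"].round(1),"grip",round(float(s["grip_force"]),1),"w",round(float(s["gripper_width"]),3))
    print("shift in present tool axes",q.inv().apply(pos-s["eef_pos"]).round(1),"after turn",rot.inv().apply(pos-s["eef_pos"]).round(1),"turn",rv.round(3))
E
python3 - <<'E'
from h import *
from rig import r
shot(r,"wrist","1");s=r.read_state();print(s["time"],s["eef_pos"],R.from_quat(s["orientation"]).as_matrix().round(3))
f=np.load("pics/wrist1.npz");print(f["K"],f["T"].round(2))
p,w,hs=wcloud("1");print("desk",np.nanpercentile(w[...,2],[5,25,50,75,95]))
E
```

```text
1.65 [ 458.24710185 -292.42074663  319.37359946] [[ 0.971 -0.237  0.003]
 [-0.237 -0.971  0.003]
 [ 0.002 -0.004 -1.   ]]
[[309.70691629   0.         313.27605117]
 [  0.         309.70691629 200.33767671]
 [  0.           0.           1.        ]] [[-2.4000e-01 -9.3000e-01 -2.7000e-01  5.2775e+02]
 [-9.7000e-01  2.3000e-01  7.0000e-02 -3.1556e+02]
 [-0.0000e+00  2.8000e-01 -9.6000e-01  4.8886e+02]
 [ 0.0000e+00  0.0000e+00  0.0000e+00  1.0000e+00]]
desk [-2.54644069e+02  1.79809051e-01  1.60670620e+00  4.13907230e+02
  4.40186176e+02]
```

View pics/wrist1.png

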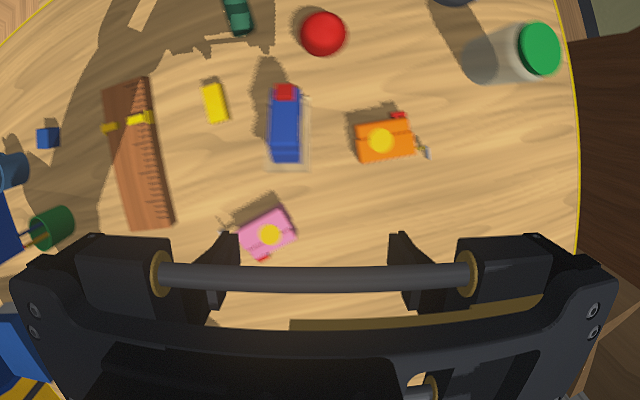

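The wrist view shows the case at (285,125) and the plank at (138,155), slightly smeared by motion. I fit the models to the point clouds: a box for the case and rectangles for the plank.

```bash
cat > fit.py <<'E'
from h import *
from rig import r
from scipy.optimize import least_squares
shot(r,"wrist","2")
def sdf(q,hx,hy,hz):
    d=abs(q)-np.array([hx,hy,hz]);return np.linalg.norm(np.maximum(d,0),axis=1)+np.minimum(d.max(1),0)
al=[]
for n,c in(("top",cloud("top","0")),("scene",cloud("scene","0")),("wrist",wcloud("2"))):
    p,w,hs=c;x,y,z=w[...,0],w[...,1],w[...,2]
    print(n,"desk",np.nanmedian(z[(x>480)&(x<560)&(y<-200)&(y>-225)]).round(2))
    reg=(x>440)&(x<660)&(y>-330)&(y<-220)&(z>45)
    bl=reg&(hs[...,0]>105)&(hs[...,0]<130)&(hs[...,1]>110)
    rd=reg&((hs[...,0]<6)|(hs[...,0]>174))&(hs[...,1]>150)&(z>85)
    al.append((w[bl],w[rd]))
    def res(v,B,Rd):
        q=R.from_euler('ZY',[v[2],30],degrees=True).inv().apply(B-[v[0],v[1],60])
        e=sdf(q-[0,0,29],44,19,29)
        q=R.from_euler('ZY',[v[2],30],degrees=True).inv().apply(Rd-[v[0],v[1],60])
        return np.r_[e,sdf(q-[28,0,62.5],11,12,5)]
    s=least_squares(res,[505,-274,-13],args=al[-1],loss="soft_l1",f_scale=2)
    print("  case",bl.sum(),rd.sum(),s.x.round(1),"rms",np.median(abs(s.fun)).round(2))
    # plank
    m=(z>24)&(z<36)&(x>380)&(x<720)&(y>-75)&(y<80)
    k,l,st,_=cv2.connectedComponentsWithStats(m.astype(np.uint8));
    keep=np.isin(l,[i for i in range(1,k) if st[i,4]>40]);P=w[keep]
    best=[]
    def pres(v):
        q=R.from_euler('Z',v[2],degrees=True).inv().apply(P-[v[0],v[1],0])
        return q
    # robust: heading & centre from percentiles of rotated coords
    def cost(a):
        q=R.from_euler('Z',a,degrees=True).inv().apply(P);lo,hi=np.percentile(q[:,1],[1,99]);return hi-lo
    aa=np.arange(-12,0,.2);a=aa[np.argmin([cost(t) for t in aa])]
    q=R.from_euler('Z',a,degrees=True).inv().apply(P);lo=np.percentile(q,.3,axis=0);hi=np.percentile(q,99.7,axis=0)
    S=(z>39)&(z<49)&(x>500)&(x<700)&(y>-75)&(y<60);sq=R.from_euler('Z',a,degrees=True).inv().apply(w[S])
    c=(lo+hi)/2;ctr=R.from_euler('Z',a,degrees=True).apply([c[0],c[1],0])
    print("  plank yaw",a.round(1),"size",(hi-lo)[:2].round(1),"ctr",ctr[:2].round(1),"z",np.median(P[:,2]).round(1),"far-edge to stop tops",(hi[0]-np.percentile(sq[:,0],[5,50,95])).round(1),"stops y",(np.percentile(sq[:,1],[2,98])-c[1]).round(1))
B=np.vstack([a[0] for a in al]);D=np.vstack([a[1] for a in al])
s=least_squares(res,[505,-274,-13],args=(B,D),loss="soft_l1",f_scale=2);print("all",s.x.round(1))
E
python3 fit.py
```

```text
top desk 0.87
  case 254 47 [ 509.2 -275.   -13.4] rms 1.62
  plank yaw -6.6 size [258.4  89.8] ctr [544.4  -9.5] z 30.3 far-edge to stop tops [81.4 69.8 63.2] stops y [-43.9  44.7]
scene desk 0.95
  case 326 82 [ 510.1 -271.5  -18.4] rms 1.47
  plank yaw -7.0 size [261.   90.8] ctr [547.1  -4.8] z 31.1 far-edge to stop tops [77.2 68.7 63.8] stops y [-44.4  43.7]
wrist desk 439.6
  case 1928 319 [ 507.6 -276.2  -14.1] rms 0.61
  plank yaw -6.6 size [258.5  93.4] ctr [543.6  -9.7] z 30.7 far-edge to stop tops [74.9 69.5 63.9] stops y [-44.4  45.1]
all [ 507.7 -276.2  -14.2]
```

Wrist and top agree: case origin at (508,-276), yaw -14°; plank centre at (544,-9.5), yaw -6.6°. The stops' rear faces are about 75 mm from the edge. Next is the approach.

```bash
python3 - <<'E'
from h import *
from rig import r
g=casepos([507.7,-276,60],-14.2,30);rt=tool(-14.2,30)
print(g,rt.apply([0,0,1]))
delta(r,g-rt.apply([0,0,110]),rt)
E
```

```text
[ 519.81806687 -279.06634232   81.65063509] [-0.48472267  0.12265369 -0.8660254 ]
t 1.7 pos [ 456.7 -294.6  319.2] F [-0.2 -0.5 -0.5] grip 0.0 w 0.999
shift in present tool axes [112.5 -29.3 142.4] after turn [168.4 -30.6  67. ] turn [ 0.001 -0.524  0.01 ]
```

Call:
{"api": "send_rows", "payload": {"offset": [[0,0,0],[0,0,0],[0,0,0],[0,0,0],[42,-7.6,16.8],[42,-7.6,16.8],[42,-7.6,16.8],[42,-7.6,16.8]], "rot": [[0,-0.131,0.002],[0,-0.131,0.003],[0,-0.131,0.003],[0,-0.131,0.002],[0,0,0],[0,0,0],[0,0,0],[0,0,0]], "hand": [0,0,0,0,0,0,0,0]}}

```text
time: 2.7
eef_pos: [570.4, -297.6, 174.9]
orientation: [0.958, -0.122, -0.258, -0.032]
ft_force: [0.3, -1.1, 0.2]
gripper_width: 0.996
grip_force: 0.0
```

Call:
{"api": "send_rows", "payload": {"offset": [[0,0,0],[0,0,0]], "rot": [[0,0,0],[0,0,0]], "hand": [0,0]}}

```text
time: 2.95
eef_pos: [569.6, -297.6, 177.1]
orientation: [0.958, -0.122, -0.257, -0.031]
ft_force: [0.1, -0.7, 0.3]
gripper_width: 1.0
grip_force: 0.0
```

```bash
python3 fit.py | grep -A2 wrist; python3 - <<'E'
from h import *
from rig import r
g=casepos([507.7,-276,60],-14.2,30);rt=tool(-14.2,30)
delta(r,g,rt)
E
```

```text
wrist desk 0.81
  case 3329 813 [ 507.6 -276.9  -13.2] rms 0.56
  plank yaw -7.2 size [254.3  93.8] ctr [546.9  -9.9] z 30.8 far-edge to stop tops [75.1 68.9 63.9] stops y [-44.2  45.6]
t 3.0 pos [ 570.1 -297.8  178.6] F [-1.  -0.6  0.5] grip 0.0 w 0.998
shift in present tool axes [  2.1  -5.9 110.6] after turn [  2.3  -5.9 110.6] turn [ 0.    -0.001 -0.007]
```

Call:
{"api": "send_rows", "payload": {"offset": [[2,-5.3,0],[0,0,30],[0,0,30],[0,0,25],[0,0,15],[0,0,10],[0,0,0]], "rot": [[0,0,-0.015],[0,0,0],[0,0,0],[0,0,0],[0,0,0],[0,0,0],[0,0,0]], "hand": [0,0,0,0,0,0,0]}}

```text
time: 3.88
eef_pos: [519.9, -278.7, 80.8]
orientation: [0.959, -0.115, -0.257, -0.033]
ft_force: [0.8, -0.7, 0.4]
gripper_width: 0.999
grip_force: 0.0
```

Call:
{"api": "send_rows", "payload": {"offset": [[0,0,0],[0,0,0],[0,0,0],[0,0,0],[0,0,0],[0,0,0]], "rot": [[0,0,0],[0,0,0],[0,0,0],[0,0,0],[0,0,0],[0,0,0]], "hand": [0.4,0.6,0.8,1,1,1], "newtons": 40}}

```text
time: 4.62
eef_pos: [519.9, -279.0, 80.6]
orientation: [0.959, -0.115, -0.257, -0.033]
ft_force: [-0.8, -0.6, -1.0]
gripper_width: 0.428
grip_force: 40.0
```

```bash
python3 - <<'E'
from h import *
from rig import r
g=casepos([507.7,-276.5,60],-13.7,30);rt=tool(-13.7,30)
delta(r,g,rt)
E
```

```text
t 4.62 pos [ 519.9 -279.    80.6] F [-0.8 -0.6 -1. ] grip 40.0 w 0.428
shift in present tool axes [-0.5  0.4 -0.9] after turn [-0.5  0.4 -0.9] turn [-0.004  0.     0.002]
```

Gripped (opening 37 mm, as it must be). I lift it off the slope.

Call:
{"api": "send_rows", "payload": {"offset": [[0,0,-8],[0,0,-15],[0,0,-20],[0,0,-25],[0,0,-25],[0,0,-15],[0,0,0]], "rot": [[0,0,0],[0,0,0],[0,0,0],[0,0,0],[0,0,0],[0,0,0],[0,0,0]], "hand": [1,1,1,1,1,1,1]}}

```text
time: 5.5
eef_pos: [573.9, -292.5, 176.0]
orientation: [0.96, -0.115, -0.255, -0.033]
ft_force: [-1.0, -0.2, -2.7]
gripper_width: 0.437
grip_force: 40.0
```

```bash
cat >> h.py <<'E'
PY=-6.8;EDGE=np.array([673.2,-25,30.5])
def hookpose(dx,dz,tilt,draw=0,lat=0,yaw=None,a=.5,h=26.1):
    yaw=PY if yaw is None else yaw
    hk=EDGE+R.from_euler('Z',PY,degrees=True).apply([dx,lat,dz])
    o=hk+R.from_euler('ZY',[yaw,tilt],degrees=True).apply([-66-draw,0,-5])
    return casepos(o,yaw,tilt,a,h),tool(yaw,tilt)
E
python3 - <<'E'
from h import *
from rig import r
delta(r,*hookpose(20,60,20))
E
```

```text
t 5.5 pos [ 573.9 -292.5  176. ] F [-1.  -0.2 -2.7] grip 40.0 w 0.437
shift in present tool axes [  21.5 -279.    41. ] after turn [  45.5 -277.4   31.5] turn [-0.055  0.171 -0.108]
```

Call:
{"api": "send_rows", "payload": {"offset": [[0,0,0],[0,0,0],[8,-46,0],[8,-46,0],[8,-46,5],[8,-46,5],[8,-46,5],[5,-46,5]], "rot": [[-0.027,0.086,-0.054],[-0.028,0.085,-0.054],[0,0,0],[0,0,0],[0,0,0],[0,0,0],[0,0,0],[0,0,0]], "hand": [1,1,1,1,1,1,1,1]}}

```text
time: 6.5
eef_pos: [639.6, -20.5, 139.0]
orientation: [0.983, -0.058, -0.176, -0.011]
ft_force: [0.6, 0.0, -2.3]
gripper_width: 0.437
grip_force: 40.0
```

Call:
{"api": "send_rows", "payload": {"offset": [[0,0,0],[0,0,0],[0,0,0]], "rot": [[0,0,0],[0,0,0],[0,0,0]], "hand": [1,1,1]}}

```text
time: 6.88
eef_pos: [639.9, -23.4, 140.1]
orientation: [0.983, -0.059, -0.175, -0.011]
ft_force: [-0.5, 0.1, -3.0]
gripper_width: 0.432
grip_force: 40.0
```

```bash
python3 - <<'E'
from h import *
from rig import r
delta(r,*hookpose(20,60,20))
shot(r,"wrist","5");shot(r,"scene","5");shot(r,"top","5")
p=cv2.imread("pics/wrist5.png")[0:300,120:520];cv2.imwrite("pics/w5c.png",cv2.resize(p,None,fx=2,fy=2))
E
```

```text
t 6.88 pos [639.9 -23.4 140.1] F [-0.5  0.1 -3. ] grip 40.0 w 0.432
shift in present tool axes [ 1.5 -2.4  9.3] after turn [ 1.5 -2.4  9.3] turn [-0.001  0.003 -0.001]
```

View pics/w5c.png

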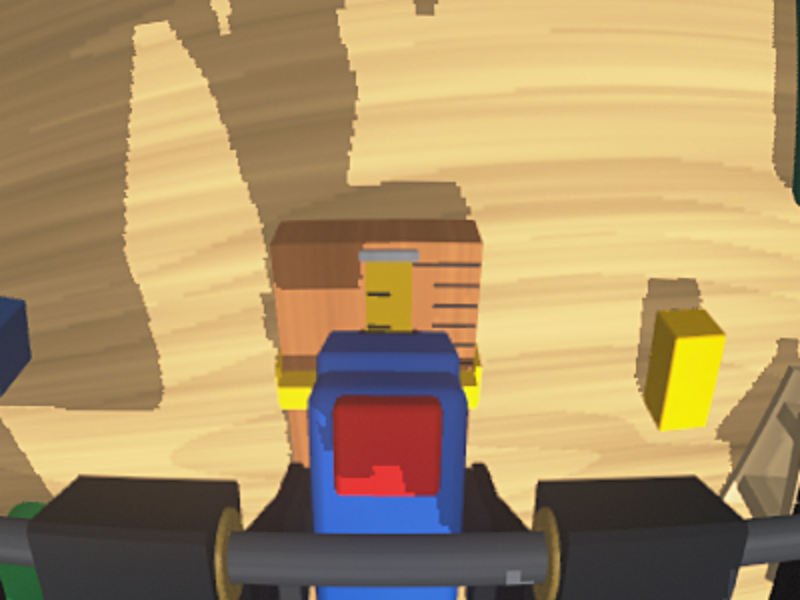

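The wrist view shows the hook at crop (388,256) above the plank, the far edge at row about 243, and the stops at row about 370 beside the nose. I measure hook and edge in the same image.

```bash
python3 - <<'E'
from h import *
p,w,hs=wcloud("5");x,y,z=w[...,0],w[...,1],w[...,2]
Q=R.from_euler('Z',PY,degrees=True).inv()
q=Q.apply((w-EDGE).reshape(-1,3)).reshape(w.shape) # edge frame
roi=np.zeros(z.shape,bool);roi[60:220,230:380]=1
top=roi&(abs(z-30.5)<5)&(abs(q[...,1])<60)&(q[...,0]>-95)&(q[...,0]<15)
rows=[]
for lo,hi in((-40,-22),(25,40)):
    s=top&(q[...,1]>lo)&(q[...,1]<hi);print("edge x at y",lo,hi,np.percentile(q[s][:,0],[99,99.8]).round(1))
for lo,hi in((-40,-20),(-20,-3)):
    s=top&(q[...,0]>lo)&(q[...,0]<hi);print("sides",np.percentile(q[s][:,1],[.5,99.5]).round(1),"z",np.median(z[s]).round(1))
st=roi&(z>40)&(z<48)&(abs(q[...,1])<60)&(q[...,0]<-50)&(q[...,0]>-95)
print("stops",st.sum(),np.nanpercentile(q[st],[3,97],axis=0).round(1))
hk=np.zeros(z.shape,bool);hk[124:133,298:331]=1
g=hk&(hs[...,1]<70);print("hook px",np.argwhere(g).mean(0),q[g].mean(0).round(1),np.percentile(q[g],[3,97],axis=0).round(1), "expect",Q.apply([0,0,0]))
b=np.zeros(z.shape,bool);b[135:160,300:327]=1
b&=(hs[...,0]>18)&(hs[...,0]<32)&(hs[...,1]>150)&(z>50);print("blade",b.sum(),np.percentile(q[b],[3,50,97],axis=0).round(1))
E
```

```text
edge x at y -40 -22 [0.  0.2]
edge x at y 25 40 [-0.2  0.1]
sides [-42.9  46.2] z 30.7
sides [-42.7  46.4] z 30.7
stops 291 [[-76.6 -43.1  10.2]
 [-63.8  46.1  15.1]]
hook px [127.1038961  313.54545455] [21.6 -3.2 66.5] [[ 18.3 -11.9  54.9]
 [ 24.3   5.5  72.1]] expect [0. 0. 0.]
blade 555 [[  5.2 -10.1  71.8]
 [ 11.8  -3.5  74.7]
 [ 18.7   3.1  77.4]]
```

```bash
sed -i 's/EDGE=.*/EDGE=np.array([673.5,-22.5,30.6])/' h.py && python3 - <<'E'
from h import *
from rig import r
delta(r,*hookpose(17,60,20))
a,rt=hookpose(17,60,20);b,_=hookpose(17,4,20);c,_=hookpose(-18,4,20);print(rt.inv().apply(b-a).round(1),rt.inv().apply(c-b).round(1))
E
```

```text
t 7.03 pos [640.1 -23.3 140.2] F [-0.1  0.2 -3.6] grip 40.0 w 0.436
shift in present tool axes [-1.4 -4.7 10.4] after turn [-1.5 -4.7 10.4] turn [-0.001  0.003 -0.001]
[19.2 -0.  52.6] [-32.9  -0.   12. ]
```

Call:
{"api": "send_rows", "payload": {"offset": [[-1.4,-4.7,10.4],[4.8,0,13.1],[4.8,0,13.1],[4.8,0,13.2],[2.4,0,6.6],[2.4,0,6.6],[0,0,0],[0,0,0]], "rot": [[0,0.003,0],[0,0,0],[0,0,0],[0,0,0],[0,0,0],[0,0,0],[0,0,0],[0,0,0]], "hand": [1,1,1,1,1,1,1,1]}}

```text
time: 8.02
eef_pos: [636.2, -16.8, 75.3]
orientation: [0.983, -0.058, -0.173, -0.011]
ft_force: [0.4, -0.1, -2.7]
gripper_width: 0.434
grip_force: 40.0
```

```bash
python3 - <<'E'
from h import *
from rig import r
delta(r,*hookpose(17,4,20))
shot(r,"wrist","6")
p,w,hs=wcloud("6");q=R.from_euler('Z',PY,degrees=True).inv().apply((w-EDGE).reshape(-1,3)).reshape(w.shape)
bl=(hs[...,0]>18)&(hs[...,0]<32)&(hs[...,1]>130)&(abs(q[...,1])<12)&(q[...,0]>-12)&(q[...,0]<25)&(q[...,2]>0)&(q[...,2]<25)
print("blade",bl.sum(),np.percentile(q[bl],[3,50,97],axis=0).round(1) if bl.sum() else "")
pic=cv2.imread("pics/wrist6.png")[0:300,120:520];cv2.imwrite("pics/w6c.png",cv2.resize(pic,None,fx=2,fy=2))
E
```

```text
t 8.03 pos [636.2 -16.8  75.3] F [ 0.4 -0.1 -2.7] grip 40.0 w 0.434
shift in present tool axes [-0.2  1.2  0.4] after turn [-0.2  1.2  0.4] turn [-0.001 -0.001  0.   ]
blade 783 [[-2.3 -6.5  6.4]
 [ 7.   0.1 10.1]
 [16.5  6.7 14.1]]
```

View pics/w6c.png

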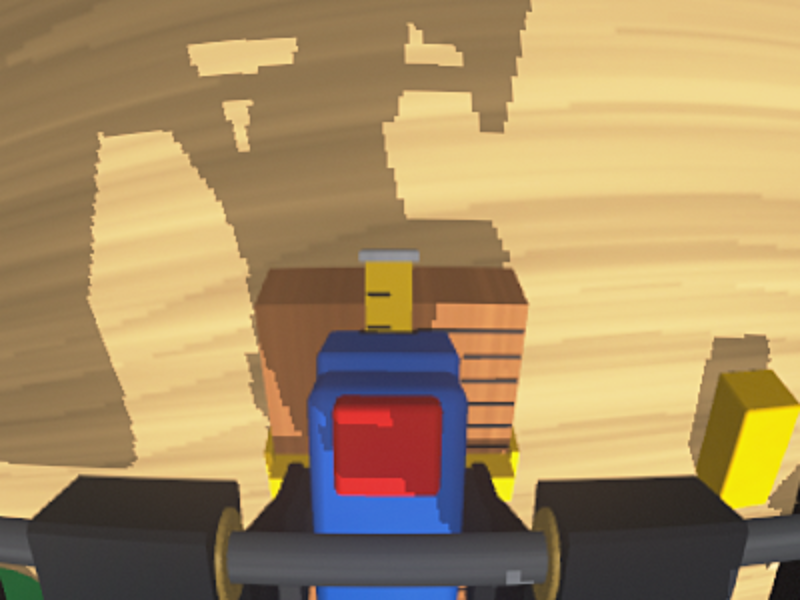

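The hook now hangs just past the edge and is centred (crop (388,256); edge at row 268). I move back to catch it, then draw along the blade.

Call:
{"api": "send_rows", "payload": {"offset": [[-4,0,1.8],[-4,0,1.8],[-3,0,1],[-6,0,0],[-6,0,0],[-6,0,0],[-5,0,0],[-3,0,0]], "rot": [[0,0,0],[0,0,0],[0,0,0],[0,0,0],[0,0,0],[0,0,0],[0,0,0],[0,0,0]], "hand": [1,1,1,1,1,1,1,1]}}

```text
time: 9.07
eef_pos: [599.6, -12.4, 83.3]
orientation: [0.983, -0.058, -0.173, -0.011]
ft_force: [3.2, 0.0, -4.9]
gripper_width: 0.435
grip_force: 39.9
```

Call:
{"api": "send_rows", "payload": {"offset": [[0,0,0],[0,0,0]], "rot": [[0,0,0],[0,0,0]], "hand": [1,1]}}

```text
time: 9.32
eef_pos: [600.0, -12.5, 83.2]
orientation: [0.983, -0.058, -0.173, -0.011]
ft_force: [4.2, 0.5, -5.9]
gripper_width: 0.437
grip_force: 39.9
```

```bash
cat > look.py <<'E'
import sys
from h import *
from rig import r
t=sys.argv[1];shot(r,"wrist",t)
p,w,hs=wcloud(t);q=R.from_euler('Z',PY,degrees=True).inv().apply((w-EDGE).reshape(-1,3)).reshape(w.shape)
bl=(hs[...,0]>18)&(hs[...,0]<32)&(hs[...,1]>130)&(abs(q[...,1])<10)&(q[...,0]>-50)&(q[...,0]<25)&(q[...,2]>0)&(q[...,2]<45)
print("blade",bl.sum(),np.percentile(q[bl],[2,50,98],axis=0).round(1) if bl.sum() else "")
pic=cv2.imread(f"pics/wrist{t}.png")[0:300,120:520];cv2.imwrite(f"pics/w{t}c.png",cv2.resize(pic,None,fx=2,fy=2))
E
python3 look.py 7; python3 - <<'E'
from h import *
from rig import r
delta(r,*hookpose(6,4,20,draw=25))
E
```

```text
blade 1755 [[-38.6  -6.4   5.5]
 [-16.7   0.2  13.7]
 [  4.7   6.8  22.1]]
t 9.38 pos [600.  -12.5  83.1] F [ 4.  -0.3 -5.6] grip 39.9 w 0.435
shift in present tool axes [ 1.4  1.2 -0.9] after turn [ 1.4  1.2 -0.9] turn [-0.001 -0.     0.   ]
```

View pics/w7c.png

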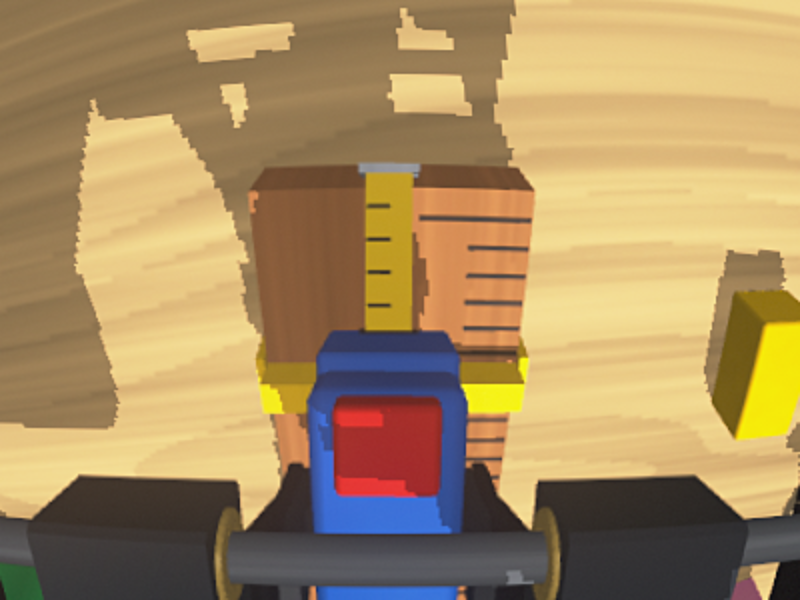

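Caught: about 4 N of spring pull, 26 mm drawn, hook at the edge. I draw further until the nose is behind the stops, then compute the levelling path.

Call:
{"api": "send_rows", "payload": {"offset": [[-5,0,0],[-6,0,0],[-7,0,0],[-7,0,0],[-7,0,0],[-7,0,0],[-6,0,0],[0,0,0]], "rot": [[0,0,0],[0,0,0],[0,0,0],[0,0,0],[0,0,0],[0,0,0],[0,0,0],[0,0,0]], "hand": [1,1,1,1,1,1,1,1]}}

```text
time: 10.38
eef_pos: [557.5, -7.4, 98.7]
orientation: [0.983, -0.058, -0.173, -0.011]
ft_force: [4.5, 0.2, -5.4]
gripper_width: 0.438
grip_force: 39.9
```

```bash
cat > lev.py <<'E'
from h import *
from rig import r
def nosepose(nx,nz,tilt,lat=0,a=.5,h=26.1):
    nb=EDGE+R.from_euler('Z',PY,degrees=True).apply([nx,lat,nz])
    o=nb+R.from_euler('ZY',[PY,tilt],degrees=True).apply([-44,0,0])
    return casepos(o,PY,tilt,a,h),tool(PY,tilt)
if __name__=="__main__":
    s=r.read_state();q=R.from_quat(s["orientation"]);z=q.apply([0,0,-1]);t0=np.degrees(np.arccos(z[2]))
    ca=s["eef_pos"]-q.apply([0.5-44-.0,0,0])*0
    nb=s["eef_pos"]+q.apply([43.5,0,24.1]);n=R.from_euler('Z',PY,degrees=True).inv().apply(nb-EDGE)
    print("tilt",t0.round(1),"nose bottom rel edge",n.round(1),"F",s["ft_force"].round(1),"t",s["time"])
    delta(r,*nosepose(-85,5+85*np.tan(np.radians(t0))-5/np.cos(np.radians(t0)),t0))
    P=[nosepose(-85,5+85*np.tan(np.radians(t))-5/np.cos(np.radians(t)),t) for t in np.linspace(t0,0,7)]
    for (a,ra),(b,rb) in zip(P,P[1:]):print(ra.inv().apply(b-a).round(1),(ra.inv()*rb).as_rotvec().round(3))
E
python3 lev.py
```

```text
tilt 20.0 nose bottom rel edge [-84.3   1.3  30.6] F [ 4.5  0.2 -5.4] t 10.375
t 10.38 pos [557.5  -7.4  98.7] F [ 4.5  0.2 -5.4] grip 39.9 w 0.438
shift in present tool axes [-0.7  1.2  0.2] after turn [-0.7  1.2  0.2] turn [-0.001 -0.     0.   ]
[0.5 0.  7.6] [0.    0.058 0.   ]
[0.2 0.  7.6] [ 0.     0.058 -0.   ]
[-0.2  0.   7.5] [0.    0.058 0.   ]
[-0.5 -0.   7.5] [-0.     0.058  0.   ]
[-0.8  0.   7.5] [0.    0.058 0.   ]
[-1.  -0.   7.5] [0.    0.058 0.   ]
```

Call:
{"api": "send_rows", "payload": {"offset": [[-0.7,1,0.2],[0.5,0,7.6],[0.2,0,7.6],[-0.2,0,7.5],[-0.5,0,7.5],[-0.8,0,7.5],[-1,0,5.5],[0,0,0]], "rot": [[0,0,0],[0,0.058,0],[0,0.058,0],[0,0.058,0],[0,0.058,0],[0,0.058,0],[0,0.059,0],[0,0,0]], "hand": [1,1,1,1,1,1,1,1]}}

```text
time: 11.38
eef_pos: [545.3, -7.4, 56.6]
orientation: [0.998, -0.06, -0.001, -0.0]
ft_force: [4.4, -1.5, -4.2]
gripper_width: 0.436
grip_force: 40.0
```

```bash
python3 lev.py | head -3; python3 look.py 8; python3 - <<'E'
from h import *
from rig import r
shot(r,"scene","8")
p,w,hs=cloud("scene","8")
a=cv2.resize(p[150:280,230:360][:,:,::-1],(400,400),interpolation=cv2.INTER_CUBIC);b=cv2.resize(cv2.imread("pics/w8c.png"),(400,300))
b=cv2.copyMakeBorder(b,0,100,0,0,cv2.BORDER_CONSTANT);cv2.imwrite("pics/j8.png",np.hstack([a,b]))
E
```

```text
tilt 0.1 nose bottom rel edge [-85.6  -0.2   1.9] F [ 4.4 -1.5 -4.2] t 11.375
t 11.38 pos [545.3  -7.4  56.6] F [ 4.4 -1.5 -4.2] grip 40.0 w 0.436
shift in present tool axes [ 0.6 -0.2  1.8] after turn [ 0.6 -0.2  1.8] turn [-0. -0. -0.]
blade 1840 [[-49.1  -8.5   7.2]
 [-25.9  -2.    9.1]
 [ -1.3   5.2  10.5]]
```

View pics/j8.png

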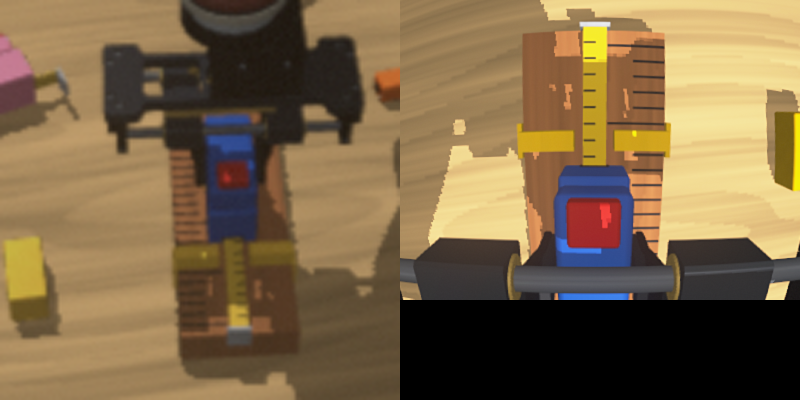

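Both views show the hook on the edge, the blade in the middle of the gap and the case level behind the stops. I lower it to the plank and ease it forward.

Call:
{"api": "send_rows", "payload": {"offset": [[0,0,0.8],[0,0,0.5],[2.5,0,0],[2.5,0,0],[1.5,0,0],[0,0,0]], "rot": [[0,0,0],[0,0,0],[0,0,0],[0,0,0],[0,0,0],[0,0,0]], "hand": [1,1,1,1,1,1]}}

```text
time: 12.22
eef_pos: [553.6, -8.3, 55.9]
orientation: [0.998, -0.059, 0.0, -0.0]
ft_force: [4.8, -1.8, -2.9]
gripper_width: 0.435
grip_force: 40.0
```

```bash
python3 lev.py | head -1
```

```text
tilt 0.0 nose bottom rel edge [-77.2  -0.1   1.2] F [ 4.8 -1.8 -2.9] t 12.225
```

Call:
{"api": "send_rows", "payload": {"offset": [[0,0,0.5],[0,0,0.3],[0,0,0]], "rot": [[0,0,0],[0,0,0],[0,0,0]], "hand": [1,1,1]}}

```text
time: 12.6
eef_pos: [553.9, -8.3, 55.4]
orientation: [0.998, -0.059, 0.001, -0.0]
ft_force: [4.0, -2.3, -1.4]
gripper_width: 0.43
grip_force: 40.0
```

Call:
{"api": "send_rows", "payload": {"offset": [[0,0,0],[0,0,0],[0,0,0],[0,0,0],[0,0,0],[0,0,0],[0,0,0],[0,0,0]], "rot": [[0,0,0],[0,0,0],[0,0,0],[0,0,0],[0,0,0],[0,0,0],[0,0,0],[0,0,0]], "hand": [0.54,0.5,0.45,0.4,0.35,0.3,0.3,0.3]}}

```text
time: 13.6
eef_pos: [552.6, -7.9, 54.5]
orientation: [0.998, -0.059, -0.0, -0.0]
ft_force: [-0.1, -0.1, -0.2]
gripper_width: 0.697
grip_force: 0.0
```

```bash
cat > case.py <<'E'
import sys
from h import *
from rig import r
from scipy.optimize import least_squares
t=sys.argv[1];shot(r,"wrist",t);p,w,hs=wcloud(t);q=R.from_euler('Z',PY,degrees=True).inv().apply((w-EDGE).reshape(-1,3)).reshape(w.shape)
roi=(q[...,0]>-190)&(q[...,0]<-60)&(abs(q[...,1])<32)&(q[...,2]>15)&(q[...,2]<75)
B=q[roi&(hs[...,0]>105)&(hs[...,0]<130)&(hs[...,1]>110)]
rd=q[roi&((hs[...,0]<6)|(hs[...,0]>174))&(hs[...,1]>150)&(q[...,2]>48)]
top=B[B[:,2]>50]
print("button n",len(rd),"ctr",np.median(rd,0).round(1),"z pct",np.percentile(rd[:,2],[10,50,90]).round(1))
print("case top z",np.median(top[:,2]).round(1),"y",np.percentile(top[:,1],[2,98]).round(1),"front of blue x",np.percentile(B[:,0],99).round(1))
A=np.c_[top[:,:2],np.ones(len(top))];k=np.linalg.lstsq(A,top[:,2],rcond=None)[0];print("slope deg",np.degrees(k[:2]).round(1))
pic=cv2.imread(f"pics/wrist{t}.png")[0:300,120:520];cv2.imwrite(f"pics/w{t}c.png",cv2.resize(pic,None,fx=2,fy=2))
E
python3 case.py 9;python3 look.py 9b
```

```text
button n 2639 ctr [-91.5  -1.2  68.6] z pct [67.3 68.6 69.5]
case top z 58.4 y [-18.8  16.7] front of blue x -76.5
slope deg [-0.8  0.1]
blade 1910 [[-49.   -8.    7.3]
 [-25.5  -1.5   8.8]
 [ -1.5   5.6  10.3]]
```

Case is let go, level and against the stops: button centre at (-91.5,-1) from the edge, top 98 mm up. I lift clear and shut the fingers.

Call:
{"api": "send_rows", "payload": {"offset": [[0,0,0],[0,0,-10],[0,0,-20],[0,0,-25],[0,0,-25],[0,0,-15],[0,0,0],[0,0,0]], "rot": [[0,0,0],[0,0,0],[0,0,0],[0,0,0],[0,0,0],[0,0,0],[0,0,0],[0,0,0]], "hand": [0.2,0.2,0.2,0.2,0.2,0.2,1,1]}}

```text
time: 14.7
eef_pos: [552.0, -7.8, 148.5]
orientation: [0.998, -0.059, -0.001, -0.001]
ft_force: [-0.0, -0.8, -0.6]
gripper_width: 0.655
grip_force: 0.0
```

Call:
{"api": "send_rows", "payload": {"offset": [[0,0,0],[0,0,0],[0,0,0]], "rot": [[0,0,0],[0,0,0],[0,0,0]], "hand": [1,1,1]}}

```text
time: 15.08
eef_pos: [552.4, -7.9, 149.0]
orientation: [0.998, -0.059, -0.001, -0.001]
ft_force: [-0.5, -0.5, -0.1]
gripper_width: 0.318
grip_force: 0.0
```

```bash
python3 case.py 10; python3 - <<'E'
from h import *
from rig import r
g=EDGE+R.from_euler('Z',PY,degrees=True).apply([-92,-1,67.5+17])
print(g);delta(r,g,tool(PY,0))
E
```

```text
button n 925 ctr [-92.8  -1.   68.7] z pct [67.7 68.7 69.6]
case top z 58.5 y [-18.7  16.7] front of blue x -76.9
slope deg [0.4 0.2]
[582.02876929 -12.59980042 115.1       ]
t 15.12 pos [552.5  -7.9 149.2] F [-0.8  0.1 -0.4] grip 0.0 w 0.272
shift in present tool axes [29.9  1.2 34. ] after turn [29.9  1.2 34.1] turn [-0.001  0.001 -0.   ]
```

Call:
{"api": "send_rows", "payload": {"offset": [[15,0.6,0],[15,0.6,0],[0,0,0],[0,0,13],[0,0,9],[0,0,5],[0,0,0],[0,0,0]], "rot": [[0,0,0],[0,0,0],[0,0,0],[0,0,0],[0,0,0],[0,0,0],[0,0,0],[0,0,0]], "hand": [1,1,1,1,1,1,1,1]}}

```text
time: 16.12
eef_pos: [582.5, -12.7, 122.8]
orientation: [0.998, -0.059, 0.0, -0.0]
ft_force: [0.1, 0.1, 0.4]
gripper_width: 0.006
grip_force: 0.0
```

Call:
{"api": "send_rows", "payload": {"offset": [[0,0,2],[0,0,2],[0,0,2],[0,0,1],[0,0,0]], "rot": [[0,0,0],[0,0,0],[0,0,0],[0,0,0],[0,0,0]], "hand": [1,1,1,1,1]}}

```text
time: 16.75
eef_pos: [582.2, -12.6, 115.3]
orientation: [0.998, -0.059, -0.0, -0.0]
ft_force: [-0.8, -0.5, 0.2]
gripper_width: 0.007
grip_force: 0.0
```

Just at the button. I press in small steps.

Call:
{"api": "send_rows", "payload": {"offset": [[0,0,1],[0,0,1],[0,0,1],[0,0,0]], "rot": [[0,0,0],[0,0,0],[0,0,0],[0,0,0]], "hand": [1,1,1,1]}}

```text
time: 17.25
eef_pos: [582.2, -12.6, 112.3]
orientation: [0.998, -0.059, -0.0, -0.0]
ft_force: [-1.1, 0.8, 0.4]
gripper_width: 0.005
grip_force: 0.0
```

Call:
{"api": "send_rows", "payload": {"offset": [[0,0,1],[0,0,1],[0,0,0]], "rot": [[0,0,0],[0,0,0],[0,0,0]], "hand": [1,1,1]}}

```text
time: 17.62
eef_pos: [582.2, -12.6, 110.3]
orientation: [0.998, -0.059, -0.0, -0.0]
ft_force: [-0.1, -0.2, 1.0]
gripper_width: 0.005
grip_force: 0.0
```

Call:
{"api": "send_rows", "payload": {"offset": [[0,0,0.7],[0,0,0.7],[0,0,0]], "rot": [[0,0,0],[0,0,0],[0,0,0]], "hand": [1,1,1]}}

```text
time: 18.0
eef_pos: [582.2, -12.6, 109.0]
orientation: [0.998, -0.059, -0.0, -0.0]
ft_force: [-0.1, -0.0, 0.7]
gripper_width: 0.006
grip_force: 0.0
```

Call:
{"api": "send_rows", "payload": {"offset": [[0,0,0.7],[0,0,0.7],[0,0,0.4],[0,0,0]], "rot": [[0,0,0],[0,0,0],[0,0,0],[0,0,0]], "hand": [1,1,1,1]}}

```text
time: 18.5
eef_pos: [582.3, -12.7, 107.2]
orientation: [0.998, -0.059, -0.0, -0.0]
ft_force: [0.1, -0.8, -1.4]
gripper_width: 0.01
grip_force: 0.0
```

Call:
{"api": "send_rows", "payload": {"offset": [[0,0,0.5],[0,0,0.5],[0,0,0]], "rot": [[0,0,0],[0,0,0],[0,0,0]], "hand": [1,1,1]}}

```text
time: 18.88
eef_pos: [582.2, -12.6, 106.2]
orientation: [0.998, -0.059, -0.0, -0.0]
ft_force: [-0.2, 0.8, 0.1]
gripper_width: 0.006
grip_force: 0.0
```

```bash
python3 case.py 11; python3 - <<'E'
from rig import r
s=r.read_state();print(s["ft_force"],s["eef_pos"])
E
```

```text
button n 502 ctr [-84.7  -0.9  68.4] z pct [64.8 68.4 69.4]
case top z 58.0 y [-19.   16.7] front of blue x -76.5
slope deg [-1.6  0.3]
[-0.6635909  -0.24167443 -0.12212657] [582.26488344 -12.64223715 106.22564723]
```

View pics/w11c.png

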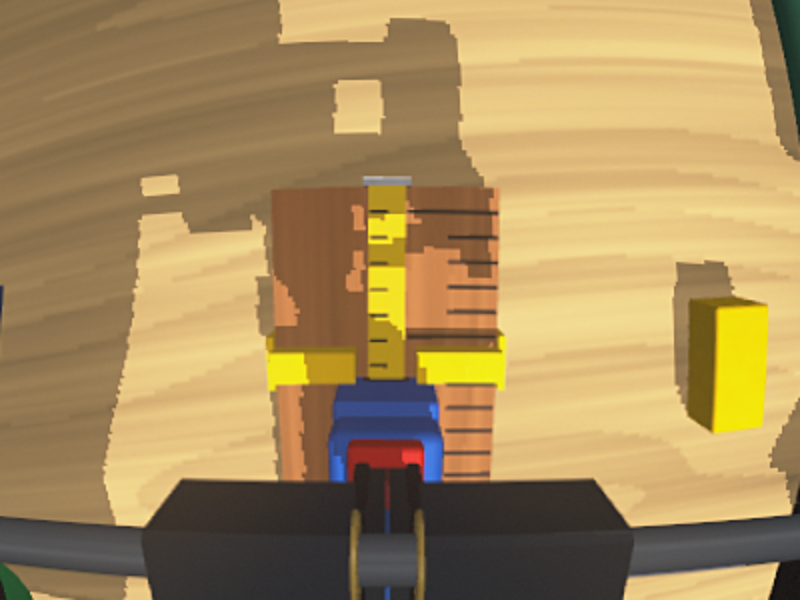

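The button is still up (68 mm over the plank), so the shut fingertips have not reached it. I go on in small steps.

Call:
{"api": "send_rows", "payload": {"offset": [[0,0,1],[0,0,1],[0,0,0]], "rot": [[0,0,0],[0,0,0],[0,0,0]], "hand": [1,1,1]}}

```text
time: 19.3
eef_pos: [582.2, -12.6, 104.1]
orientation: [0.998, -0.059, -0.0, -0.0]
ft_force: [-0.7, -0.5, 0.3]
gripper_width: 0.002
grip_force: 0.0
```

Call:
{"api": "send_rows", "payload": {"offset": [[0,0,1],[0,0,1],[0,0,0]], "rot": [[0,0,0],[0,0,0],[0,0,0]], "hand": [1,1,1]}}

```text
time: 19.68
eef_pos: [582.2, -12.6, 102.1]
orientation: [0.998, -0.059, -0.0, -0.0]
ft_force: [0.2, 0.1, -0.8]
gripper_width: 0.007
grip_force: 0.0
```

```bash
python3 case.py 12; python3 - <<'E'
from h import *
p,w,hs=wcloud("12");q=R.from_euler('Z',PY,degrees=True).inv().apply((w-EDGE).reshape(-1,3)).reshape(w.shape)
# fingers: dark pixels near the button
m=np.zeros(p.shape[:2],bool);m[215:260,295:335]=1
d=m&(hs[...,2]<60)
for v in range(216,260,6):
    s=d[v];print(v,s.sum(),np.nanmedian(q[v][s],axis=0).round(1) if s.sum() else"")
E
```

```text
button n 437 ctr [-83.8  -0.3  68.2] z pct [64.5 68.2 69.4]
case top z 58.0 y [-19.   16.7] front of blue x -76.4
slope deg [-1.6  0.5]
216 0 
222 0 
228 0 
234 13 [-81.5   3.4  84.3]
240 32 [-82.4  -1.8  90.4]
246 38 [-81.8  -2.9  99.3]
252 37 [-82.2  -3.1 105.5]
258 26 [-82.7  -3.2 111. ]
```

```bash
python3 - <<'E'
from h import *
p,w,hs=wcloud("12");q=R.from_euler('Z',PY,degrees=True).inv().apply((w-EDGE).reshape(-1,3)).reshape(w.shape)
for u in(306,313,320):
    print("col",u)
    for v in range(214,244,2):print(v,p[v,u],q[v,u].round(1))
E
```

```text
col 306
214 [50 59 99] [-80.6   3.   52.7]
216 [ 52  62 102] [-81.8   3.   53.1]
218 [ 52  67 117] [-81.5   2.9  57.6]
220 [ 55  73 131] [-82.6   2.9  58.5]
222 [115  38  20] [-82.3   2.8  62.7]
224 [111  41  34] [-82.    2.7  67.1]
226 [139  42  34] [-83.    2.7  68. ]
228 [151  44  34] [-84.1   2.7  68.5]
230 [151  43  36] [-85.2   2.7  68.9]
232 [156  45  38] [-86.3   2.7  69.3]
234 [72 42 37] [-83.4   2.4  79.7]
236 [48 40 39] [-83.4   2.3  82.6]
238 [48 43 41] [-82.9   2.3  86.5]
240 [47 40 37] [-82.9   2.2  89.2]
242 [47 41 39] [-83.1   2.1  91.4]
col 313
214 [ 53  62 100] [-80.9  -1.5  51.7]
216 [ 52  62 102] [-81.5  -1.5  53.7]
218 [ 54  69 119] [-81.6  -1.5  57.3]
220 [ 55  75 132] [-82.7  -1.5  58.1]
222 [114  37  20] [-82.3  -1.5  62.8]
224 [113  43  36] [-82.6  -1.5  65.4]
226 [140  43  37] [-83.2  -1.5  67.5]
228 [151  42  34] [-84.   -1.5  68.6]
230 [152  44  36] [-85.6  -1.5  67.8]
232 [152  41  34] [-86.5  -1.5  68.8]
234 [83 43 39] [-83.2  -1.5  80.1]
236 [70 40 36] [-83.1  -1.5  83.2]
238 [71 40 37] [-83.1  -1.5  86.1]
240 [70 41 37] [-82.8  -1.6  89.6]
242 [70 42 37] [-83.   -1.6  91.8]
col 320
214 [52 60 98] [-81.1  -6.   51.1]
216 [ 51  60 101] [-81.5  -6.   53.9]
218 [ 51  67 116] [-82.1  -5.9  56.1]
220 [ 53  73 129] [-82.5  -5.9  58.5]
222 [115  37  19] [-82.2  -5.8  63.1]
224 [110  42  33] [-82.2  -5.7  66.6]
226 [137  39  32] [-83.1  -5.7  67.7]
228 [143  41  34] [-83.6  -5.7  69.8]
230 [139  42  33] [-85.   -5.7  69.3]
232 [150  44  35] [-86.3  -5.7  69.3]
234 [71 42 37] [-83.3  -5.5  79.9]
236 [47 41 39] [-83.4  -5.4  82.5]
238 [50 44 39] [-83.2  -5.4  85.9]
240 [47 40 36] [-83.1  -5.3  88.9]
242 [47 39 38] [-82.9  -5.2  92. ]
```

Depth shows the shut fingertips 10 to 11 mm over the button (tips at 79, button at 68). Shutting draws them back, so I go on down.

Call:
{"api": "send_rows", "payload": {"offset": [[0,0,3],[0,0,3],[0,0,2],[0,0,0]], "rot": [[0,0,0],[0,0,0],[0,0,0],[0,0,0]], "hand": [1,1,1,1]}}

```text
time: 20.23
eef_pos: [582.0, -12.6, 93.9]
orientation: [0.998, -0.059, -0.0, -0.0]
ft_force: [-0.0, 0.6, 0.5]
gripper_width: 0.006
grip_force: 0.0
```

Call:
{"api": "send_rows", "payload": {"offset": [[0,0,1],[0,0,1],[0,0,0]], "rot": [[0,0,0],[0,0,0],[0,0,0]], "hand": [1,1,1]}}

```text
time: 20.6
eef_pos: [582.2, -12.6, 92.2]
orientation: [0.998, -0.059, -0.0, -0.0]
ft_force: [-0.7, -0.4, 0.2]
gripper_width: 0.003
grip_force: 0.0
```

Call:
{"api": "send_rows", "payload": {"offset": [[0,0,1],[0,0,1],[0,0,0]], "rot": [[0,0,0],[0,0,0],[0,0,0]], "hand": [1,1,1]}}

```text
time: 20.98
eef_pos: [582.9, -12.7, 91.2]
orientation: [0.998, -0.059, 0.001, -0.0]
ft_force: [-0.9, 0.6, 4.4]
gripper_width: 0.001
grip_force: 2.5
```

Contact: 4.4 N. I press on.

Call:
{"api": "send_rows", "payload": {"offset": [[0,0,1],[0,0,1],[0,0,0]], "rot": [[0,0,0],[0,0,0],[0,0,0]], "hand": [1,1,1]}}

```text
time: 21.35
eef_pos: [583.6, -12.6, 90.5]
orientation: [0.998, -0.059, 0.001, -0.0]
ft_force: [-2.5, 1.1, 11.4]
gripper_width: 0.003
grip_force: 5.6
```

Call:
{"api": "send_rows", "payload": {"offset": [[0,0,1],[0,0,1],[0,0,0]], "rot": [[0,0,0],[0,0,0],[0,0,0]], "hand": [1,1,1]}}

```text
time: 21.72
eef_pos: [582.6, -12.6, 86.5]
orientation: [0.998, -0.059, 0.0, -0.0]
ft_force: [0.2, -0.0, 0.5]
gripper_width: 0.003
grip_force: 0.0
```

```bash
python3 case.py 13
```

```text
button n 258 ctr [-81.8   0.2  62.1] z pct [59.3 62.1 63.6]
case top z 56.5 y [-18.8  16.8] front of blue x -76.4
slope deg [-2.6  0.4]
```

Snapped: the force fell from 11 N to 0, and the button top dropped to about 61 mm. I retreat and check.

Call:
{"api": "send_rows", "payload": {"offset": [[0,0,-5],[0,0,-15],[0,0,-20],[-5,0,-25],[-10,0,-25],[-10,0,-20],[0,0,0],[0,0,0]], "rot": [[0,0,0],[0,0,0],[0,0,0],[0,0,0],[0,0,0],[0,0,0],[0,0,0],[0,0,0]], "hand": [1,1,1,1,1,1,1,1]}}

```text
time: 22.78
eef_pos: [557.6, -9.8, 196.4]
orientation: [0.998, -0.059, 0.0, -0.0]
ft_force: [-0.5, 0.4, -0.9]
gripper_width: 0.008
grip_force: 0.0
```

```bash
python3 case.py 14; python3 look.py 14b
```

```text
button n 585 ctr [-92.4  -1.4  59.8] z pct [58.7 59.8 60.7]
case top z 57.9 y [-18.7  16.9] front of blue x -77.3
slope deg [-0.8  0.1]
blade 610 [[-48.9  -7.6   0.5]
 [-25.1  -1.3   6.3]
 [ -1.4   6.1   8. ]]
```

```bash
python3 -c "
from rig import r
print(r.finish_job())"
```

```text
the job is handed in; nothing more can be done
None
```

The job is handed in: by my last camera check the hook is still on the plank's far edge, the case stands level and released against the stops, and the red lock has snapped down and stayed; `finish_job()` returned no verdict.

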